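# Offer the cap plate up to a post for tacking

## Task

Draw the plain steel plate (the one without a hole) up out of its slot in the plate rack, turn it flat and hold it over the pipe of the half-built post as its cap: level, centred on the pipe, its edges square with the post's foot plate, and a few millimetres clear of the pipe's rim. Do not touch or shift the post, and leave the drilled plate in the rack. Finish while still holding the plate there, so that it can be tacked.

Things in the scene. Friction and masses are not known exactly. Their poses are not given: they have to be found in the camera images.
- rack: Dark steel plate rack bolted down: foot 206 x 74 x 6 mm, long side along its x (away from the robot), carrying two bays at x = -57.5 and +57.5 mm. Origin: centre of the foot's underside; z up. In each bay a pair of bars 10 mm wide (36 mm over both) makes a seat 56 mm long, rising at 40 degrees (0.70 rad) towards its -y. Beside the bars there is free air down to the foot.
- bay_near (a point): Lower end of the near bay's seat (rack x = -57.5, y = 27, z = 30 mm), axes as the rack's. Here the bars bend round into J-hooks: a stop, and a lip that forms a slot 8.5 mm wide, 14 mm deep along the seat, round the plate's lower edge; so a plate comes out only by drawing it up along the seat. The hooks stand 14 mm out of the seat's face.
- bay_far (a point): The same point of the far bay (rack x = +57.5 mm).
- cap: Plain square of steel plate, 58 x 62 x 6 mm, 0.17 kg, the one to hold. Origin: centre of its underside; z: its normal, x: along its 58 mm side, y: along its 62 mm side. It starts on the seat of one bay (either), lower edge in the slot, y pointing down along the seat, x level, z up and towards the rack's +y. The edges at x = -29 and +29 mm stand 11 mm free of the bars on each side.
- drilled: Steel plate of the same 58 x 62 x 6 mm with a 26 mm hole in its middle, in the other bay; origin and axes alike. To be left there.
- post: Half-built post standing loose on the bench: square dark foot plate 80 x 80 x 6 mm with a rusty pipe (48 mm outer diameter, 75 mm long, open at the top) tacked upright on its middle; about 0.6 kg. Origin: centre of the foot's underside; z up along the pipe, x and y along the foot's edges.
- rim (a point): Centre of the pipe's open top end, 81 mm above the bench, on the pipe's axis; axes as the post's.
Things that resemble listed ones, but are neither listed nor needed, are in the scene too. What is shaped like the cap but pink or purple is not meant.

How it is judged:
By the outcome, as a careful person would: the job done as asked, in the order asked, and still so for the second after the job is handed in, while the arm keeps its last pose, push and grip.
It also fails if it takes over 51 s, if anything falls off the work surface, if the arm or the gripper's body presses on something with over 40 N, if the wrist force passes 120 N, or if a joint passes its speed limit or range.

## Robot

A 7-joint arm with a two-finger parallel gripper is mounted at the origin on a cart in front of the work surface, level with it; the furniture and walls round the work are solid. World frame = base frame: x ahead of the robot, y to its left, z up, the work surface at z = 0. Lengths are in m, angles in rad, forces in N, time in s.
With the tool pointing down it reaches from about 0.4 to 0.875 m from the base axis. Payload 19.3 kg.
Tool frame: the origin (TCP) lies on the centre line of the jaws, within the pads' length; the fingertips stand 14 mm ahead of it and the grasp point (between the pads) lies 5 mm behind it (bot.tip_extent is the distance from the TCP to the fingertips, in m); z points along the fingers, y is the line along which they close (so a half turn about z gives the same grasp; the last joint's range is limited). The gripper opens to 85 mm and grips with 20 to 120 N. Pads are 22 mm wide; open, the fingers measure 114 mm over their backs; the gripper's body (76 mm by 85 mm) begins 54 mm behind the grasp point. The pads swing forward as they close: fully open they stand 13 mm farther back than shut.
Start: joints at [-1.173, 0.521, -0.036, 1.599, 0.021, 1.021, -0.113], TCP at [0.282, 0.558, 0.245] pointing down, gripper open.
Joint ranges: [-2.91, 2.91], [-0.3, 2.13], [-1.5, 1.42], [0.17, 2.43], [-1.26, 4.41], [0.16, 1.93], [-2.52, 2.52]. Speed limits (rad/s): [1.89, 1.89, 2.39, 2.39, 3.01, 3.01, 3.01].

## Interface

Orientations are given as [roll, pitch, yaw] about the fixed x, y, z axes, in that order (R = Rz(yaw) Ry(pitch) Rx(roll)).
In Python, from workcell import monitor, grab_frame, camera_model, bot gives the robot as it stands.
- The arm moves only by the tool move_arm, never from a script. Its argument "moves" is a list of rows, each a list of 4 numbers: the shift along the world's x, y, z in mm, then the turn about the world's z in rad. A call has 1 to 12 rows; each row is the pose to reach, as a shift and turn from the pose commanded when the call began; what a row does not reach only later rows make up. A row lasts 1/8 s, in which the tool goes at most 62.5 mm and 10.7 degrees, less where a joint would pass 70% of its speed; a pose out of reach is approached as far as the arm can. A call with a gripper value outside its range is refused whole. "gripper" is the opening, from 0 (shut) to 1 (fully open), set as the call begins (left out, the last holds). The fingers move at their own pace and stop on an object; "newtons" is the grip in N (left out, the last holds). Time passes only in rows, so rows that repeat a pose let the fingers close. It gives the time, the measured TCP pose, the force, the opening and the grip force at its end, in the units of the state.
- monitor.observe(): the state, without advancing time (a new reading comes with each control period).
- grab_frame(name): name is "side" or "top" or "wrist"; returns the picture (480x640x3 uint8, blue, green, red); there is no depth.
- camera_model(name): a dict with "vfov" (degrees; the focal length in pixels is half the picture's height over the tangent of half this angle, whatever the lens; pixels are square), "cx", "cy" (the principal point, pixels), "R" (3x3) and "t" (3): a world point X has camera coordinates R X + t; the wrist camera has in their place "T_tool_cam" (4x4, takes a point from camera to tool coordinates, whose origin is the TCP and whose axes are the flange's). Camera axes: x right, y down, z forward; pixel columns grow to the right and rows downward; lengths in m; the calibration is good to about 2 mm. A picture is of the moment at which its call begins: read the wrist's pose just before it. camera_model takes no time and is no camera call.
- bot.job_done(): hands the job in; it is judged then, once.
The state is a dict: "clock": time; "qpos": joint angles; "qd": joint speeds; "joint_efforts": joint torques, N m; "position": TCP position; "tool_rot": TCP orientation; "force": force on the tool from outside, world axes, zero at the start; "moment": the same for the moment, N m; "grip_width": finger opening in m; "finger_force": force on a finger pad.
Only numpy, scipy, OpenCV 4.12 (cv2) and the standard library are available. Lean on these libraries where they do the work, as an engineer would, in place of code of your own. Each camera call takes 0.05 s, during which the arm holds its last target. There are 200 camera calls.

## Working session

There is one attempt and no reset: what is moved stays moved. The work goes in short steps, Python scripts to look and compute and a tool call to move; the robot and the scene stay as the last step left them, time stands still between calls to the robot, and variables do not carry over. Pictures are saved under pics/ and viewed, at most 13 in all, crops included, and the job is handed in when it is done.

Besides the shell and the picture viewer there is one more tool, called after "Call:" by a JSON object that holds its "name" and its "arguments", one argument or row to a line. move_arm: Moves the arm, as the interface text tells. Its arguments: {"type":"object","properties":{"moves":{"type":"array","items":{"type":"array","items":{"type":"number"}}},"gripper":{"type":"number"},"newtons":{"type":"number"}},"required":["moves"]}

```bash
ls; mkdir -p pics; python3 - <<'E'
from workcell import monitor, grab_frame, camera_model, bot
import cv2,numpy as np
s=monitor.observe();print({k:np.round(v,4) for k,v in s.items()})
for n in("side","top","wrist"):
    m=camera_model(n);print(n,{k:np.round(v,4).tolist() for k,v in m.items()})
    cv2.imwrite(f"pics/{n}0.png",grab_frame(n))
E
```

```text
pics
{'clock': np.float64(0.0), 'qpos': array([-1.1732,  0.522 , -0.0363,  1.6   ,  0.0212,  1.0211, -0.1128]), 'qd': array([-0.0004,  0.0012, -0.0017,  0.001 ,  0.002 , -0.0002, -0.    ]), 'joint_efforts': array([ 2.30000e-03, -9.27085e+01,  1.98040e+00, -3.69928e+01,
        1.78000e-02,  8.20000e-03, -1.00000e-04]), 'position': array([0.2817, 0.5575, 0.2447]), 'tool_rot': array([-3.1405e+00,  1.0000e-04,  2.6738e+00]), 'force': array([-0.5046, -0.4649, -0.6386]), 'moment': array([ 0.052 , -0.0108,  0.0088]), 'finger_force': np.float64(0.0), 'grip_width': np.float64(0.0852)}
side {'vfov': 55.4927, 'cx': 317.7318, 'cy': 245.8206, 'R': [[-0.9195, 0.3929, 0.0155], [0.2406, 0.5933, -0.7682], [-0.311, -0.7026, -0.64]], 't': [0.4474, -0.12, 1.1125]}
top {'vfov': 52.6271, 'cx': 317.8221, 'cy': 235.6015, 'R': [[0.0629, -0.998, -0.0015], [-0.9763, -0.0613, -0.2077], [0.2072, 0.0145, -0.9782]], 't': [0.0485, 0.5456, 0.8305]}
wrist {'vfov': 68.7308, 'cx': 322.7994, 'cy': 235.5794, 'T_tool_cam': [[0.0001, -0.9457, -0.3249, 0.0839], [1.0, 0.0001, -0.0002, -0.0017], [0.0002, -0.3249, 0.9457, -0.1287], [0.0, 0.0, 0.0, 1.0]]}
```

View pics/side0.png

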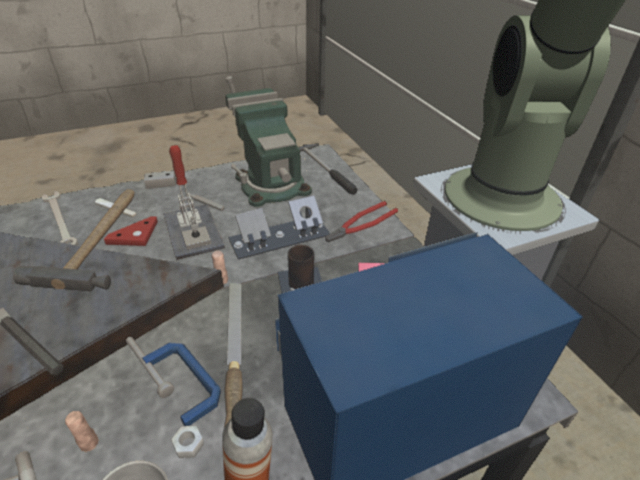

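View pics/top0.png

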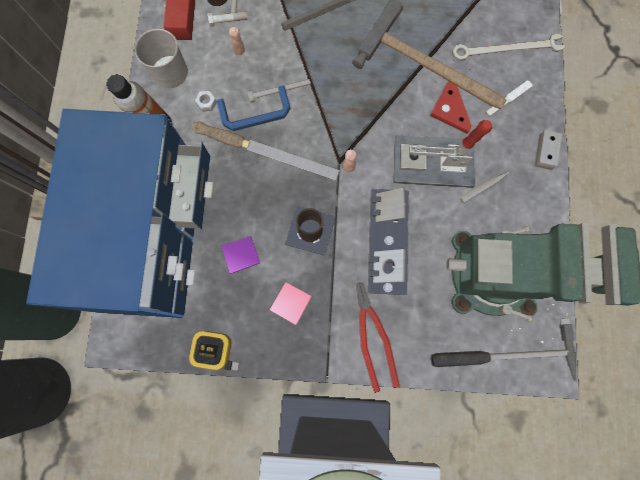

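```bash
cat >h.py <<'E'
import cv2,numpy as np
from scipy.spatial.transform import Rotation as Ro
from workcell import monitor, grab_frame, camera_model, bot
def cam(n,state=None):
    m=camera_model(n);f=240/np.tan(np.radians(m["vfov"])/2)
    if n=="wrist":
        T=np.array(m["T_tool_cam"]);Rt=Ro.from_euler("xyz",state["tool_rot"]).as_matrix()
        Rwc=Rt@T[:3,:3];C=Rt@T[:3,3]+state["position"]
    else:
        Rwc=np.array(m["R"]).T;C=-Rwc@np.array(m["t"])
    return f,m["cx"],m["cy"],Rwc,C
def ray(c,px):
    f,cx,cy,R,C=c;px=np.atleast_2d(px).astype(float)
    d=np.c_[(px[:,0]-cx)/f,(px[:,1]-cy)/f,np.ones(len(px))]@R.T
    return C,d
def onz(c,px,z):
    C,d=ray(c,px);return C+d*((z-C[2])/d[:,2])[:,None]
def proj(c,X):
    f,cx,cy,R,C=c;p=(np.atleast_2d(X)-C)@R
    return np.c_[cx+f*p[:,0]/p[:,2],cy+f*p[:,1]/p[:,2]]
def shot(n):
    s=monitor.observe();im=grab_frame(n);return im,cam(n,s),s
E
python3 - <<'E'
from h import *
im=cv2.imread("pics/top0.png");c=cam("top")
cr=cv2.resize(im[130:310,280:500],None,fx=3.3,fy=3.3,interpolation=cv2.INTER_CUBIC)
cv2.imwrite("pics/crop0.png",cr)
hsv=cv2.cvtColor(im,cv2.COLOR_BGR2HSV)
print("rack/post px values",im[240,388],im[245,400],im[245,325],im[245,295],im[245,350])
for n,p,z in[("rack screws",[[388,240],[388,287]],.006),("foot corners",[[371,189],[407,189],[407,293],[370,293]],.006),("post foot",[[300,206],[337,214],[328,254],[287,246]],.006),("pipe",[[310,222]],.081),("clamp",[[394,186],[475,186],[394,136],[478,125]],0),("copper",[[349,170]],0)]:
    print(n,np.round(onz(c,p,z),3).tolist())
E
```

```text
rack/post px values [205 190 185] [103  92  87] [103  92  87] [106  94  89] [141 138 138]
rack screws [[0.552, -0.052, 0.006], [0.461, -0.055, 0.006]]
foot corners [[0.653, -0.016, 0.006], [0.657, -0.087, 0.006], [0.452, -0.092, 0.006], [0.448, -0.022, 0.006]]
post foot [[0.609, 0.122, 0.006], [0.598, 0.049, 0.006], [0.517, 0.062, 0.006], [0.528, 0.142, 0.006]]
pipe [[0.56, 0.098, 0.081]]
clamp [[0.664, -0.062, 0.0], [0.674, -0.223, 0.0], [0.77, -0.058, 0.0], [0.805, -0.229, 0.0]]
copper [[0.692, 0.03, 0.0]]
```

View pics/crop0.png

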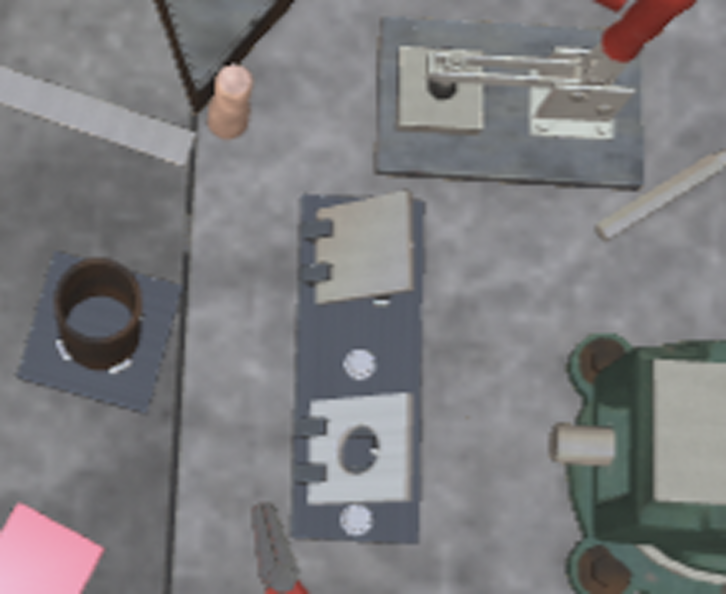

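Candidates: plain plate in the far bay (388,205), the drilled one in the near bay (388,267, hole visible), pink (291,303) and purple (240,255) decoys, clamp pad (412,155). The crop confirms that the far bay's plate is the plain one. Post at about (310,228). I'll move the wrist camera over the rack.

Call:
{"name": "move_arm", "arguments": {
  "moves": [
    [0,0,60,0],
    [0,0,120,0],
    [0,-20,170,0],
    [15,-75,180,-0.1],
    [35,-130,180,-0.2],
    [60,-185,180,-0.3],
    [85,-240,180,-0.4],
    [115,-293,180,-0.5],
    [145,-347,180,-0.6],
    [180,-398,180,-0.72],
    [215,-448,180,-0.84],
    [250,-498,180,-0.96]
  ],
  "gripper": 1
}}

```text
clock: 1.65
position: [0.5326, 0.0581, 0.4254]
tool_rot: [3.141, -0.0, 1.71]
force: [1.0, 0.8, 0.5]
grip_width: 0.0859
finger_force: 0.0
```

Call:
{"name": "move_arm", "arguments": {
  "moves": [
    [15,-26,-55,-0.04],
    [30,-52,-115,-0.08],
    [45,-78,-170,-0.112],
    [45,-78,-170,-0.112],
    [45,-78,-170,-0.112]
  ]
}}

```text
clock: 2.28
position: [0.577, -0.0179, 0.2558]
tool_rot: [3.142, -0.0, 1.602]
force: [0.4, -0.6, 0.7]
grip_width: 0.0855
finger_force: 0.0
```

```bash
python3 - <<'E'
from h import *
im,c,s=shot("wrist");print(s["position"],s["tool_rot"]);cv2.imwrite("pics/w1.png",im)
import pickle;pickle.dump((c,s),open("w1.pkl","wb"))
R=Ro.from_euler("z",.027).as_matrix()
print(np.round(proj(c,[[.61,-.0476,.052],[.5525,-.0543,.006],[.56,.098,.081]])))
E
```

```text
[ 0.57699935 -0.01790054  0.25575963] [ 3.14156866e+00 -8.77343750e-05  1.60198523e+00]
[[356. 234.]
 [301. 225.]
 [307.  69.]]
```

View pics/w1.png

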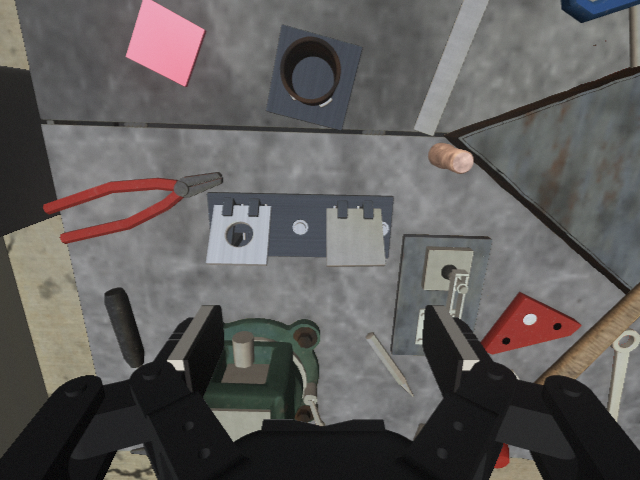

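The plain plate is at (355,236), the drilled one at (238,235), the rack foot spans (207..392, 194..257) and the post foot is around (315,75). The clamp (403..490, 235..355) is clear of the far finger by a little.

```bash
python3 - <<'E'
from h import *
import pickle
c,s=pickle.load(open("w1.pkl","rb"));im=cv2.imread("pics/w1.png").astype(int)
b,g,r=im[...,0],im[...,1],im[...,2]
print(im[225,320],im[200,300],im[120,340],im[236,355],im[215,420],im[70,315],im[45,310])
m=((b-r>8)&(b<125)).astype(np.uint8)
m=cv2.morphologyEx(m,cv2.MORPH_OPEN,np.ones((3,3)))
n,l,st,ce=cv2.connectedComponentsWithStats(m)
for name,p,in[("rack",(280,225)),("post",(345,115))]:
    k=l[p[1],p[0]];print(name,st[k])
    pts=np.argwhere(l==k)[:,::-1]
    hull=cv2.convexHull(pts.astype(np.int32))[:,0]
    W=onz(c,hull,.006)[:,:2]*1000
    (ctr,wh,a)=cv2.minAreaRect(W.astype(np.float32));print(np.round(ctr,1),np.round(wh,1),a)
# pipe rim: brown
m=((r-b>6)&(r<120)).astype(np.uint8);m[:, :260]=0;m[:,370:]=0;m[130:]=0
pts=np.argwhere(m)[:,::-1];print(len(pts),pts.min(0),pts.max(0))
hull=cv2.convexHull(pts.astype(np.int32))[:,0]
W=onz(c,hull,.081)[:,:2]*1000
print("rim circle",cv2.minEnclosingCircle(W.astype(np.float32)),"ell",cv2.fitEllipse(W.astype(np.float32)))
# plain plate far/bottom edge & sides: show plate corners predicted vs raw
E
```

```text
[90 82 76] [92 82 77] [83 75 71] [152 155 154] [141 141 140] [84 75 69] [20 24 29]
rack [ 208  193  185   64 5160]
[551.2 -55.2] [203.8  72.7] 0.5256798267364502
post [     0      0    640    480 294147]
[ 574.1 -143.1] [957.2 616.8] 1.854960560798645
783 [281  37] [351 129]
rim circle ((571.5171508789062, 84.11627960205078), 39.53432083129883) ell ((567.4376831054688, 81.41011047363281), (56.9374885559082, 79.72142791748047), 20.348453521728516)
```

```bash
python3 - <<'E'
from h import *
import pickle
c,s=pickle.load(open("w1.pkl","rb"));im=cv2.imread("pics/w1.png").astype(int)
b,g,r=im[...,0],im[...,1],im[...,2]
m=((b-r>6)&(b<110)).astype(np.uint8);m[132:]=0;m[:,:262]=0;m[:,368:]=0
n,l,st,ce=cv2.connectedComponentsWithStats(m)
k=1+np.argmax(st[1:,4]);pts=np.argwhere(l==k)[:,::-1];print(st[k])
hull=cv2.convexHull(pts.astype(np.int32))[:,0]
W=onz(c,hull,.006)[:,:2]*1000
print("post",cv2.minAreaRect(W.astype(np.float32)))
print(np.round(cv2.approxPolyDP(hull,6,True)[:,0]).tolist())
m=((r-b>3)&(r<130)).astype(np.uint8);m[:, :270]=0;m[:,350:]=0;m[115:]=0
n,l,st,ce=cv2.connectedComponentsWithStats(m);k=1+np.argmax(st[1:,4]);print(st[k])
pts=np.argwhere(l==k)[:,::-1]
hull=cv2.convexHull(pts.astype(np.int32))[:,0]
W=onz(c,hull,.081)[:,:2]*1000
print("rim all",cv2.minEnclosingCircle(W.astype(np.float32)))
print("plate top edge",np.round(onz(c,[[327,266],[385,266]],.0744)*1000,1).tolist())
gr=cv2.cvtColor(im.astype(np.uint8),cv2.COLOR_BGR2GRAY).astype(int)
print("row245",gr[245,320:334],gr[245,376:394])
print("col355",gr[258:274,355])
# predicted plate corners top face
th=np.radians(40);Rz=Ro.from_euler("z",.009).as_matrix();o=np.array([.5512,-.0552,0])
P=[]
for x in(-29,29):
    for u in(0,62): P.append(o+Rz@np.array([57.5+x,27-u*np.cos(th)+6*np.sin(th),30+u*np.sin(th)+6*np.cos(th)])/1000)
print(np.round(proj(c,P),1).tolist())
E
```

```text
[ 266   25   96  105 3607]
post ((562.213134765625, 97.35430145263672), (78.99539184570312, 79.58207702636719), 77.92289733886719)
[[361, 47], [340, 129], [266, 110], [282, 25]]
[ 281   37   60   68 1323]
rim all ((562.6995849609375, 96.1336669921875), 24.697105407714844)
plate top edge [[581.8, -73.1, 74.4], [637.7, -71.3, 74.4]]
row245 [ 82  79  79  79  81  80 114 148 156 156 157 154 154 157] [153 154 155 153 154 153 150 148 104  78  79  79  78  78 110 119 123 122]
col355 [158 156 156 156 155 159 158 114 103 134 134 137 135 135 135 138]
[[325.9, 206.3], [325.0, 264.6], [382.4, 207.5], [385.2, 265.8]]
```

Measurements agree to about 1 mm: plate centre (609,-50,52) mm, rack yaw 0.009, post centre (562.4,97), yaw -0.211. Next is the approach to the plate.

Call:
{"name": "move_arm", "arguments": {
  "moves": [
    [16,-16,-40,-0.011],
    [32,-32,-90,-0.022],
    [32,-32,-140,-0.022],
    [32,-32,-180,-0.022],
    [32,-32,-204,-0.022],
    [32,-32,-204,-0.022],
    [32,-32,-204,-0.022]
  ],
  "gripper": 0.86
}}

```text
clock: 3.2
position: [0.61, -0.0497, 0.0533]
tool_rot: [3.139, -0.0, 1.58]
force: [-0.2, 0.1, -0.0]
grip_width: 0.0733
finger_force: 0.0
```

```bash
python3 - <<'E'
from h import *
im,c,s=shot("wrist");print(s["position"],s["tool_rot"],s["force"],s["grip_width"],bot.tip_extent);cv2.imwrite("pics/w2.png",im)
E
```

```text
[ 0.60996428 -0.04968665  0.05326488] [ 3.13905767e+00 -2.43364892e-04  1.58049062e+00] [-0.1616529   0.10796804 -0.04759308] 0.07328581350038287 0.014
```

View pics/w2.png

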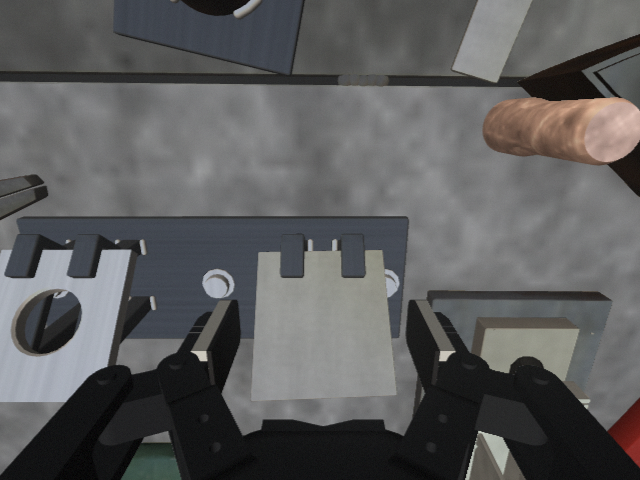

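The plate fills (252..396, 250..400), with a finger on each side at x≈215 and x≈430, roughly symmetric. Closing.

Call:
{"name": "move_arm", "arguments": {
  "moves": [
    [0,0,0,0],
    [0,0,0,0],
    [0,0,0,0],
    [0,0,0,0],
    [0,0,0,0],
    [0,0,0,0]
  ],
  "gripper": 0.5,
  "newtons": 40
}}

```text
clock: 4.0
position: [0.6097, -0.0499, 0.0529]
tool_rot: [3.14, -0.0, 1.58]
force: [-2.7, 1.7, 12.5]
grip_width: 0.0571
finger_force: 40.0
```

Call:
{"name": "move_arm", "arguments": {
  "moves": [
    [0,-2,2,0],
    [0,-5,4,0],
    [0,-8,7,0],
    [0,-12,10.5,0],
    [0,-15,13,0],
    [0,-19,16.5,0],
    [0,-23,20,0],
    [0,-23,20,0]
  ]
}}

```text
clock: 5.0
position: [0.6091, -0.0729, 0.0721]
tool_rot: [3.141, -0.001, 1.58]
force: [-2.6, 2.7, 9.4]
grip_width: 0.0572
finger_force: 43.6
```

```bash
python3 - <<'E'
from h import *
im,c,s=shot("wrist");print(s["position"],s["force"],s["grip_width"],s["finger_force"]);cv2.imwrite("pics/w3.png",im)
E
```

```text
[ 0.60910759 -0.07289928  0.07210343] [-2.58383483  2.71320907  9.36614065] 0.057243860804313734 43.59747111797333
```

View pics/w3.png

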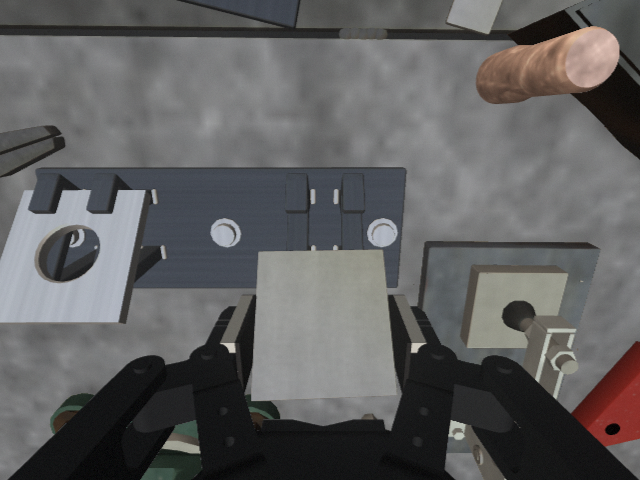

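The plate is free of the hooks and held squarely. Carrying it to the free bench spot beside the rack.

Call:
{"name": "move_arm", "arguments": {
  "moves": [
    [0,-5,25,0],
    [-5,-20,40,0],
    [-15,-45,40,0],
    [-21,-65,30,0],
    [-21,-65,0,0],
    [-21,-65,-30,0],
    [-21,-65,-42,0],
    [-21,-65,-42,0],
    [-21,-65,-42,0]
  ]
}}

```text
clock: 6.18
position: [0.5883, -0.1385, 0.0304]
tool_rot: [3.14, 0.0, 1.58]
force: [0.3, -0.1, -1.4]
grip_width: 0.057
finger_force: 44.0
```

```bash
python3 - <<'E'
from h import *
im,c,s=shot("side");print(s["position"],s["force"],s["grip_width"],s["finger_force"])
u=proj(c,s["position"]-[0,0,.01])[0].astype(int);print(u)
cv2.imwrite("pics/s3.png",cv2.resize(im[u[1]-70:u[1]+50,u[0]-80:u[0]+80],None,fx=5,fy=5,interpolation=cv2.INTER_CUBIC))
E
```

```text
[ 0.58832703 -0.13853787  0.03037203] [ 0.32435235 -0.06600084 -1.40179761] 0.05695648432039175 43.99643361568451
[251 211]
```

View pics/s3.png

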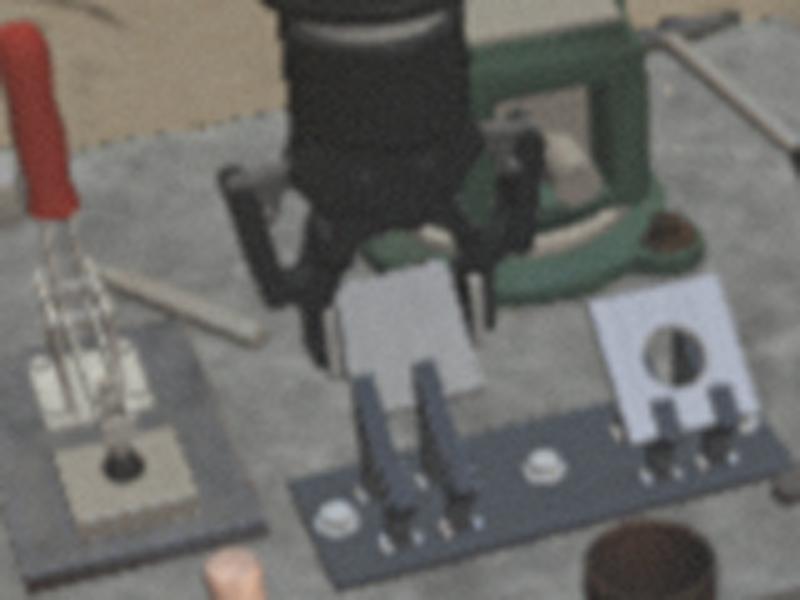

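The side crop shows the plate held tilted above the bench, clear of rack, clamp and vise. Now pressing the lower edge down with a light grip so the plate pivots.

Call:
{"name": "move_arm", "arguments": {
  "moves": [
    [0,0,-3,0],
    [0,0,-6,0],
    [0,0,-9,0],
    [0,0,-12,0],
    [0,0,-14,0],
    [0,0,-14,0]
  ],
  "newtons": 25
}}

```text
clock: 6.98
position: [0.5882, -0.1408, 0.0165]
tool_rot: [3.14, 0.003, 1.578]
force: [-4.5, -11.2, 20.6]
grip_width: 0.0569
finger_force: 45.8
```

Call:
{"name": "move_arm", "arguments": {
  "moves": [
    [0,0,-1,0],
    [0,0,-2,0],
    [0,0,-3,0],
    [0,0,-3,0]
  ],
  "newtons": 20
}}

```text
clock: 7.48
position: [0.5886, -0.141, 0.0137]
tool_rot: [3.139, 0.003, 1.578]
force: [-3.0, -11.7, 18.5]
grip_width: 0.0568
finger_force: 45.4
```

```bash
python3 - <<'E'
from h import *
im,c,s=shot("wrist");print(s["position"],s["force"],s["moment"],s["grip_width"],s["finger_force"])
cv2.imwrite("pics/w4.png",im[150:480,100:560])
E
```

```text
[ 0.58856349 -0.14095665  0.01365392] [ -2.95918727 -11.69634933  18.45574458] [-1.96459005  0.7754062   0.08030356] 0.0568196041357152 45.420963764190674
```

View pics/w4.png

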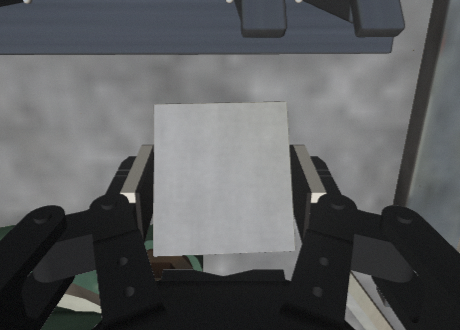

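Call:
{"name": "move_arm", "arguments": {
  "moves": [
    [0,0,-1,0],
    [0,0,-2,0],
    [0,0,-3,0],
    [0,0,-3,0]
  ]
}}

```text
clock: 8.02
position: [0.5889, -0.1409, 0.0106]
tool_rot: [3.139, 0.003, 1.578]
force: [-2.1, -11.1, 17.6]
grip_width: 0.0564
finger_force: 45.0
```

Call:
{"name": "move_arm", "arguments": {
  "moves": [
    [0,0,-1,0],
    [0,0,-2,0],
    [0,0,-3,0],
    [0,0,-3,0]
  ]
}}

```text
clock: 8.52
position: [0.5889, -0.1409, 0.0096]
tool_rot: [3.138, 0.002, 1.578]
force: [-12.2, -6.7, 58.2]
grip_width: 0.0567
finger_force: 67.1
```

Fingertips reached the bench (tips ≈ 9.7 mm below the TCP at this opening). Easing up and releasing so the plate falls flat.

Call:
{"name": "move_arm", "arguments": {
  "moves": [
    [0,0,3,0],
    [0,0,3.5,0]
  ]
}}

```text
clock: 8.78
position: [0.5884, -0.1387, 0.0103]
tool_rot: [3.14, 0.001, 1.579]
force: [1.0, -4.3, 6.0]
grip_width: 0.0567
finger_force: 44.1
```

Call:
{"name": "move_arm", "arguments": {
  "moves": [
    [0,0,0,0],
    [0,0,0,0],
    [0,0,0,0],
    [0,0,0,0]
  ],
  "gripper": 0.9,
  "newtons": 40
}}

```text
clock: 9.28
position: [0.5878, -0.1381, 0.0097]
tool_rot: [-3.141, -0.0, 1.58]
force: [0.5, 0.6, -0.4]
grip_width: 0.077
finger_force: 0.0
```

```bash
python3 - <<'E'
from h import *
im,c,s=shot("wrist");print(s["position"],s["tool_rot"],s["force"],s["moment"],s["grip_width"],s["finger_force"])
cv2.imwrite("pics/w5.png",im)
import pickle;pickle.dump((c,s),open("w5.pkl","wb"))
E
```

```text
[ 0.58776366 -0.13806856  0.00965586] [-3.14132937e+00 -8.94246095e-05  1.57987382e+00] [ 0.49828841  0.59748957 -0.36255761] [-0.01635726 -0.01225383  0.00275546] 0.07700915762862191 0.0
```

View pics/w5.png

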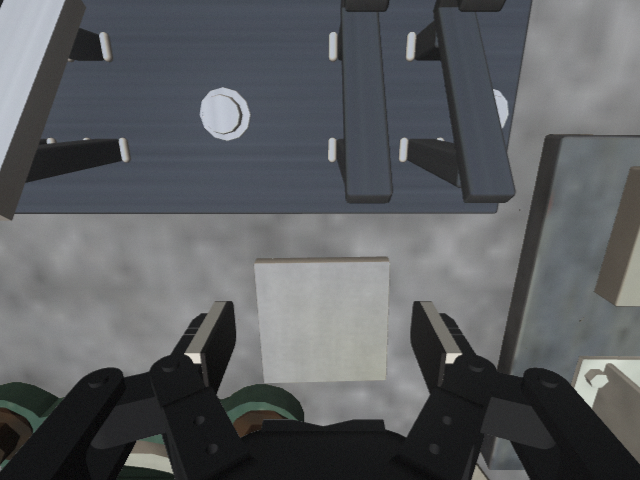

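```bash
python3 - <<'E'
from h import *
import pickle
c,s=pickle.load(open("w5.pkl","rb"))
W=onz(c,[[255,263.5],[389,262],[387,379.5],[263.5,382]],.006)*1000
print(np.round(W,1).tolist(),W.mean(0),cv2.minAreaRect(W[:,:2].astype(np.float32)))
im=cv2.imread("pics/w5.png");g=cv2.cvtColor(im,cv2.COLOR_BGR2GRAY).astype(int)
print(g[252:272,320],g[372:392,320],g[320,248:268],g[320,380:396])
E
```

```text
[[559.0, -113.6, 6.0], [613.9, -112.4, 6.0], [617.1, -171.6, 6.0], [559.7, -173.6, 6.0]] [ 587.42729919 -142.80212057    6.        ] ((587.3706665039062, -142.62156677246094), (57.43360137939453, 59.990848541259766), 2.010500431060791)
[117 114 118 116 119 100  94 101 105 116 143 167 166 164 168 166 165 164
 166 164] [164 163 164 164 163 164 164 166 166 158 135 136 131 131 131 135 134 135
 133 136] [149 148 148 151 148 149 150 150 148 150 148 161 167 167 165 167 167 167
 167 169] [165 164 162 162 164 166 168 154 152 155 152 152 153 152 152 152]
```

Call:
{"name": "move_arm", "arguments": {
  "moves": [
    [0,-3,0.7,0],
    [0,-6,0.7,0],
    [0,-6,0.7,0]
  ]
}}

```text
clock: 9.7
position: [0.5878, -0.1446, 0.0105]
tool_rot: [3.142, 0.0, 1.579]
force: [1.4, 0.5, -0.3]
grip_width: 0.077
finger_force: 0.0
```

Call:
{"name": "move_arm", "arguments": {
  "moves": [
    [0,0,0,0],
    [0,0,0,0],
    [0,0,0,0],
    [0,0,0,0],
    [0,0,0,0],
    [0,0,0,0]
  ],
  "gripper": 0.5,
  "newtons": 60
}}

```text
clock: 10.45
position: [0.5879, -0.1441, 0.0111]
tool_rot: [3.141, -0.0, 1.58]
force: [-4.3, 1.0, 12.4]
grip_width: 0.0558
finger_force: 61.3
```

Call:
{"name": "move_arm", "arguments": {
  "moves": [
    [0,0,5,0],
    [0,0,15,0],
    [0,0,35,0],
    [0,0,60,0],
    [0,0,90,0],
    [0,0,120,0],
    [0,0,140,0],
    [0,0,140,0],
    [0,0,140,0]
  ]
}}

```text
clock: 11.58
position: [0.5876, -0.1439, 0.1503]
tool_rot: [-3.141, -0.0, 1.58]
force: [-0.2, -0.2, -2.1]
grip_width: 0.0555
finger_force: 64.0
```

```bash
python3 - <<'E'
from h import *
im,c,s=shot("wrist");print(s["position"],s["tool_rot"],s["force"],s["grip_width"],s["finger_force"])
cv2.imwrite("pics/w6.png",im)
import pickle;pickle.dump((c,s),open("w6.pkl","wb"))
E
```

```text
[ 0.5875793  -0.14392081  0.15032974] [-3.14125146e+00 -2.31045368e-04  1.57996322e+00] [-0.20112973 -0.19828784 -2.10010773] 0.05550332182996222 64.01965141296387
```

View pics/w6.png

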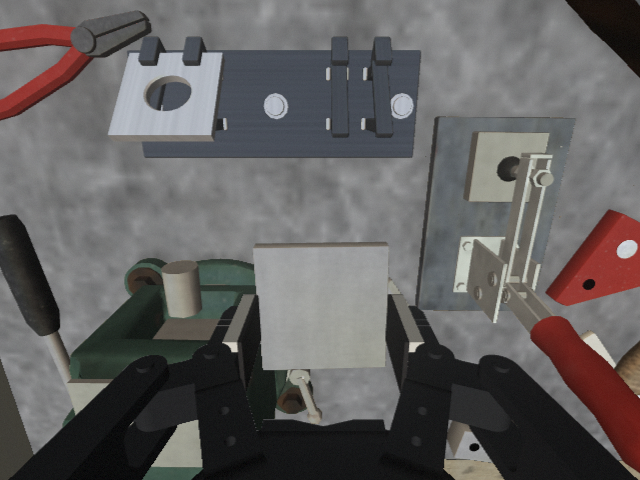

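```bash
cat > plate.py <<'E'
from h import *
def plate(im,c,s,c0):
    """plate pose in tool-axes-free world frame from its four top-face corners (tl,tr,br,bl)"""
    g=cv2.GaussianBlur(cv2.cvtColor(im,cv2.COLOR_BGR2GRAY),(3,3),0)
    p=np.array(c0,float);lines=[]
    ctr=p.mean(0)
    for i in range(4):
        a,b=p[i],p[(i+1)%4];d=(b-a)/np.linalg.norm(b-a);n=np.array([-d[1],d[0]])
        if n@(ctr-a)<0:n=-n
        E=[]
        for t in np.linspace(.12,.88,40):
            q=a+t*(b-a)
            if i in(1,3) and abs(t-.6 if i==1 else t-.4)>.45: continue
            o=np.arange(-5,5.01,.25);v=cv2.remap(g.astype(np.float32),(q[0]+o*n[0]).astype(np.float32)[None],(q[1]+o*n[1]).astype(np.float32)[None],cv2.INTER_LINEAR)[0]
            E.append(q+n*o[np.argmax(np.abs(np.gradient(v)))])
        E=np.array(E,np.float32)
        vx,vy,x,y=cv2.fitLine(E,cv2.DIST_HUBER,0,.01,.01)[:,0];lines.append((np.array([vx,vy]),np.array([x,y])))
    C=[]
    for i in range(4):
        (d1,q1),(d2,q2)=lines[i-1],lines[i]
        t=np.linalg.solve(np.c_[d1,-d2],q2-q1);C.append(q1+t[0]*d1)
    C=np.array(C);f,cx,cy,R,O=c
    # tool x=+y world: image right=+x world; object axes: X along right, Y up in image, Z up
    obj=np.array([[-29,31,0],[29,31,0],[29,-31,0],[-29,-31,0]],float)
    ok,r,t=cv2.solvePnP(obj,C,np.array([[f,0,cx],[0,f,cy],[0,0,1]]),None)
    Rw=R@cv2.Rodrigues(r)[0];X=R@t[:,0]+O*1000
    return C,X,Rw
if __name__=="__main__":
    import pickle
    for w,c0 in[("w5",[[255,263],[389,262],[387,380],[263,382]]),("w6",[[255,248],[388,247],[386,368],[263,370]])]:
        c,s=pickle.load(open(w+".pkl","rb"));C,X,Rw=plate(cv2.imread(f"pics/{w}.png"),c,s,c0)
        print(w,np.round(C,1).tolist());print("centre",X.round(1),"rel tcp",(X-s["position"]*1000).round(1),"normal",Rw[:,2].round(3),"x dir",Rw[:,0].round(3))
        W=onz(c,C,s["position"][2]-.005)*1000;print(W.mean(0).round(1),np.linalg.norm(np.diff(W[[0,1,2,3,0]],axis=0),axis=1).round(1))
E
python3 plate.py
```

```text
w5 [[253.5, 262.70001220703125], [389.29998779296875, 260.79998779296875], [384.79998779296875, 379.6000061035156], [263.5, 383.20001220703125]]
centre [ 587.1 -145.9    1.1] rel tcp [-0.6 -7.8 -8.6] normal [0.015 0.02  1.   ] x dir [ 1.     0.027 -0.015]
[ 587.  -143.7    4.7] [56.1 60.4 57.  61.7]
w6 [[251.6999969482422, 247.8000030517578], [388.20001220703125, 245.39999389648438], [385.1000061035156, 366.3999938964844], [263.8999938964844, 370.20001220703125]]
centre [ 586.6 -145.4  140.2] rel tcp [ -1.   -1.5 -10.2] normal [0.002 0.017 1.   ] x dir [ 0.999  0.039 -0.003]
[ 586.6 -142.4  145.3] [55.6 59.7 56.2 60.9]
```

Plate held flat and level within about 1°. Going to hover over the post.

Call:
{"name": "move_arm", "arguments": {
  "moves": [
    [-2,15,0,-0.01],
    [-5,45,0,-0.04],
    [-8,80,0,-0.07],
    [-12,120,0,-0.11],
    [-16,160,0,-0.15],
    [-20,195,0,-0.18],
    [-23,225,0,-0.21],
    [-24,238,0,-0.225],
    [-24,241,0,-0.23],
    [-24,241,0,-0.23],
    [-24,241,0,-0.23]
  ]
}}

```text
clock: 13.0
position: [0.564, 0.0956, 0.1505]
tool_rot: [3.141, 0.0, 1.348]
force: [0.5, -0.5, -2.5]
grip_width: 0.0559
finger_force: 64.0
```

```bash
python3 - <<'E'
from h import *
import pickle
for n in("wrist","top","side"):
    im,c,s=shot(n);cv2.imwrite(f"pics/{n}7.png",im);pickle.dump((c,s),open(f"{n}7.pkl","wb"))
print(s["position"],s["tool_rot"],s["force"])
t=cv2.imread("pics/top7.png");w=cv2.imread("pics/wrist7.png");sd=cv2.imread("pics/side7.png")
c=cam("side");u=proj(c,[[.562,.097,.08]])[0].astype(int);print(u,proj(cam("top"),[[.562,.097,.145]]))
a=cv2.resize(sd[u[1]-75:u[1]+60,u[0]-70:u[0]+110],None,fx=2.2,fy=2.2,interpolation=cv2.INTER_CUBIC)
v=proj(cam("top"),[[.562,.097,.1]])[0].astype(int)
b=cv2.resize(t[v[1]-50:v[1]+49,v[0]-50:v[0]+50],None,fx=3,fy=3,interpolation=cv2.INTER_CUBIC)
w2=w[180:480,100:540];H=np.zeros((600,800,3),np.uint8)
H[:a.shape[0],:a.shape[1]]=a;H[:b.shape[0],400:400+b.shape[1]]=b;H[300:600,0:440]=w2
cv2.imwrite("pics/m7.png",H)
E
```

```text
[0.56394606 0.09597314 0.15054065] [3.14152085e+00 1.32041060e-04 1.34865917e+00] [ 0.44473755 -0.29873687 -1.89067061]
[301 252] [[309.93081604 212.05896369]]
```

View pics/m7.png

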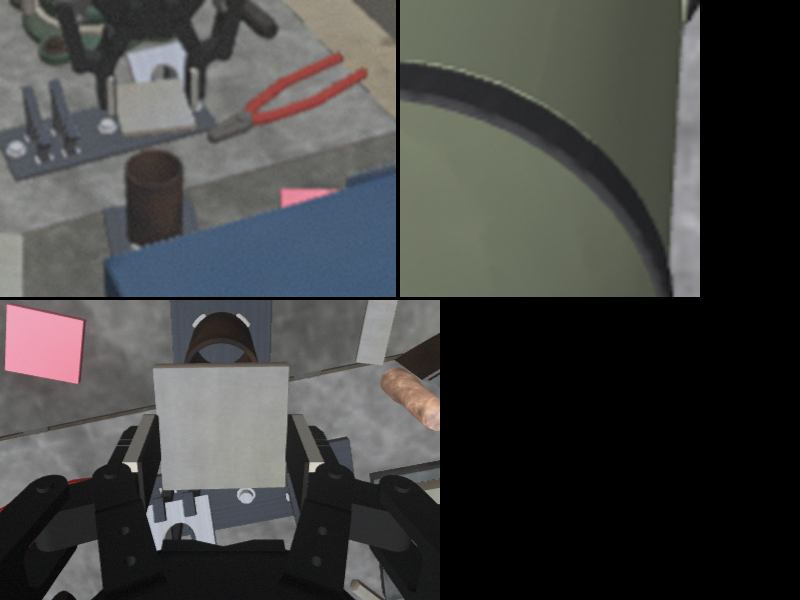

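The side view shows the plate level above the pipe. The wrist view shows the post's foot edges nearly parallel with the plate's. The top view is blocked by the arm. I'll compare plate and foot within the wrist picture.

```bash
python3 - <<'E'
from plate import *
import pickle
c,s=pickle.load(open("wrist7.pkl","rb"));im=cv2.imread("pics/wrist7.png")
C,X,Rw=plate(im,c,s,[[254,248],[388,246],[386,367],[264,370]])
print(C.round(1).tolist(),X.round(1),(X-s["position"]*1000).round(1),Rw[:,2].round(3),"yaw",np.arctan2(Rw[1,0],Rw[0,0]),"tool",s["tool_rot"][2]-np.pi/2)
W=onz(c,C,s["position"][2]-.005)*1000;print("plane centre",W.mean(0).round(1)); print("edge yaws",[round(np.arctan2(*(W[j]-W[i])[1::-1]),3) for i,j in((0,1),(3,2),(3,0),(2,1))])
i=im.astype(int);b,g,r=i[...,0],i[...,1],i[...,2]
m=((b-r>6)&(b<110)).astype(np.uint8);m[240:]=0;m[:,:255]=0;m[:,390:]=0
m=cv2.morphologyEx(m,cv2.MORPH_OPEN,np.ones((3,3)))
n,l,st,ce=cv2.connectedComponentsWithStats(m);k=1+np.argmax(st[1:,4]);print(st[k])
ys=np.arange(st[k][1]+6,235)
L=[];R=[]
for y in ys:
    x=np.flatnonzero(l[y]==k)
    if len(x): L.append((x[0]-.5,y));R.append((x[-1]+.5,y))
T=[]
for x in range(st[k][0]+8,st[k][0]+st[k][2]-8):
    y=np.flatnonzero(l[:,x]==k)
    if len(y):T.append((x,y[0]-.5))
for nme,P in(("L",L),("R",R),("T",T)):
    w=onz(c,P,.006)[:,:2].astype(np.float32)*1000
    vx,vy,x,y=cv2.fitLine(w,cv2.DIST_HUBER,0,.01,.01)[:,0]
    print(nme,len(P),"yaw",round(float(np.arctan2(vy,vx)),3),np.round((x,y),1))
E
```

```text
[[251.8000030517578, 247.5], [388.20001220703125, 246.0], [384.70001220703125, 367.20001220703125], [263.5, 370.1000061035156]] [562.9  94.1 140.4] [ -1.1  -1.5 -10.2] [-0.003  0.023  1.   ] yaw -0.19577725109269234 tool -0.22236632602181006
plane centre [563.6  97.  145.5]
edge yaws [np.float64(-0.21), np.float64(-0.193), np.float64(1.371), np.float64(1.382)]
[ 270  171  102   69 3937]
L 58 yaw 1.355 [526.2 117.9]
R 58 yaw 1.363 [603.9 103.2]
T 86 yaw -0.207 [576.8 134.8]
```

Call:
{"name": "move_arm", "arguments": {
  "moves": [
    [-5,-25,0,-0.005],
    [-10,-50,-10,-0.01],
    [-15,-73,-25,-0.01],
    [-15.5,-73,-40,-0.01],
    [-15.5,-73,-40,-0.01],
    [-15.5,-73,-40,-0.01]
  ]
}}

```text
clock: 13.9
position: [0.5486, 0.0242, 0.1108]
tool_rot: [3.141, -0.0, 1.34]
force: [1.0, 0.2, -2.6]
grip_width: 0.0553
finger_force: 64.2
```

```bash
python3 - <<'E'
from plate import *
import pickle
im,c,s=shot("wrist");cv2.imwrite("pics/w8.png",im);pickle.dump((c,s),open("w8.pkl","wb"))
print(s["position"],s["tool_rot"],s["force"])
C,X,Rw=plate(im,c,s,[[252,247.5],[388,246],[385,367],[263.5,370]])
print(C.round(1).tolist(),(X-s["position"]*1000).round(1),Rw[:,2].round(3),"yaw",np.arctan2(Rw[1,0],Rw[0,0]))
W=onz(c,C,s["position"][2]-.005)*1000;print("plate centre",W.mean(0).round(1))
i=im.astype(int);b,g,r=i[...,0],i[...,1],i[...,2]
print(proj(c,[[.5624,.097,.081]]))
m=((r-b>3)&(r<130)).astype(np.uint8);m[236:]=0;m[:,:220]=0;m[:,420:]=0
n,l,st,ce=cv2.connectedComponentsWithStats(m);k=1+np.argmax(st[1:,4]);print(st[k])
cv2.imwrite("pics/c8.png",np.hstack([im[0:300,180:460],cv2.cvtColor((l==k).astype(np.uint8)*255,cv2.COLOR_GRAY2BGR)[0:300,180:460]]))
E
```

```text
[0.5485807  0.02418798 0.11080353] [ 3.14136283e+00 -1.98339283e-04  1.34032537e+00] [ 0.95052721  0.1903767  -2.61504998]
[[252.3000030517578, 247.1999969482422], [388.5, 244.6999969482422], [384.5, 366.6000061035156], [263.5, 370.20001220703125]] [ -0.9  -1.4 -10.4] [0.015 0.026 1.   ] yaw -0.20683931781715173
plate centre [548.3  25.8 105.8]
[[316.33058644 134.76080691]]
[ 263   75  109  114 5464]
```

View pics/c8.png

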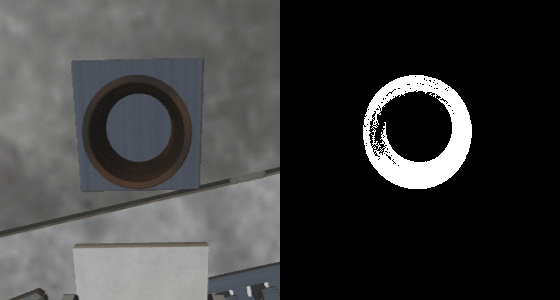

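The rim ring is fully visible at mask (263..372, 75..189), the whole foot square is visible, and the plate's far edge is at row 245. Computing the relative offset with the depth bias corrected from the known sizes.

```bash
python3 - <<'E'
from plate import *
from scipy.optimize import least_squares
import pickle
c,s=pickle.load(open("w8.pkl","rb"));im=cv2.imread("pics/w8.png");i=im.astype(int);b,g,r=i[...,0],i[...,1],i[...,2]
m=((r-b>3)&(r<130)).astype(np.uint8);m[236:]=0;m[:,:220]=0;m[:,420:]=0
n,l,st,ce=cv2.connectedComponentsWithStats(m);k=1+np.argmax(st[1:,4])
hull=cv2.convexHull(np.argwhere(l==k)[:,::-1].astype(np.int32))[:,0]
m=(((b-r>6)&(b<125))|(l==k)).astype(np.uint8);m[200:]=0;m[:,:245]=0;m[:,395:]=0
m=cv2.morphologyEx(m,cv2.MORPH_OPEN,np.ones((3,3)))
n,l2,st,ce=cv2.connectedComponentsWithStats(m);k2=1+np.argmax(st[1:,4]);print(st[k2])
fh=cv2.convexHull(np.argwhere(l2==k2)[:,::-1].astype(np.int32))[:,0]
C,X,Rw=plate(im,c,s,[[252,247.5],[388,246],[385,367],[263.5,370]])
for d in(0,-.002,-.0045):
    f,cx,cy,R,O=c;cc=(f,cx,cy,R,O+d*R[:,2])
    W=onz(cc,C,s["position"][2]-.005)*1000;H=onz(cc,hull,.081)[:,:2]*1000
    q=least_squares(lambda p:np.hypot(*(H-p[:2]).T)-p[2],[562,97,24],loss="soft_l1").x
    F=cv2.minAreaRect((onz(cc,fh,.006)[:,:2]*1000).astype(np.float32))
    print(d,"plate",W.mean(0).round(1)[:2],np.linalg.norm(np.diff(W[[0,1,2]],axis=0),axis=1).round(1),"rim",q.round(1),"foot",F,"rim-plate",(q[:2]-W.mean(0)[:2]).round(1))
E
```

```text
[  251    58   132   133 14881]
0 plate [548.3  25.8] [55.4 60.1] rim [562.6  97.1  23.8] foot ((562.21923828125, 97.34589385986328), (79.02767944335938, 79.15668487548828), 77.94187927246094) rim-plate [14.2 71.3]
-0.002 plate [548.2  25.3] [56.2 61. ] rim [562.7  97.6  24.1] foot ((562.3294677734375, 97.92285919189453), (79.66773986816406, 79.79779815673828), 77.9418716430664) rim-plate [14.4 72.3]
-0.0045 plate [548.1  24.7] [57.2 62. ] rim [562.8  98.3  24.4] foot ((562.4671630859375, 98.64402770996094), (80.46784973144531, 80.59916687011719), 77.94189453125) rim-plate [14.7 73.6]
```

Call:
{"name": "move_arm", "arguments": {
  "moves": [
    [4,20,0,0],
    [9,45,0,0],
    [13,65,0,0],
    [14.5,72.5,0,0],
    [14.5,72.5,0,0],
    [14.5,72.5,-5,0],
    [14.5,72.5,-9,0],
    [14.5,72.5,-9,0],
    [14.5,72.5,-9,0]
  ]
}}

```text
clock: 15.08
position: [0.5629, 0.0961, 0.1015]
tool_rot: [-3.142, 0.0, 1.339]
force: [0.0, -0.2, -2.1]
grip_width: 0.0555
finger_force: 64.2
```

```bash
python3 - <<'E'
from h import *
im,c,s=shot("side");print(s["position"],s["tool_rot"],s["force"])
p=s["position"];u=proj(c,p)[0].astype(int);print(u)
print("rim centre px",proj(c,[[.5627,.0976,.081]]).round(1),"rim near/left/right",proj(c,[.5627,.0976,.081]+.024*np.array([[.4,.9,0],[.9,-.4,0],[-.9,.4,0]])).round(1))
x0,y0=u[0]-50,u[1]-45
a=cv2.resize(im[y0:y0+100,x0:x0+110],None,fx=6,fy=6,interpolation=cv2.INTER_CUBIC);print(x0,y0)
cv2.imwrite("pics/s9.png",a);cv2.imwrite("pics/s9full.png",im)
E
```

```text
[0.56285994 0.09608895 0.10149353] [-3.14154984e+00  5.35067791e-05  1.33939326e+00] [ 0.0025792  -0.23770072 -2.06072825]
[300 242]
rim centre px [[300.8 252. ]] rim near/left/right [[300.2 260.7]
 [287.6 251.7]
 [314.  252.2]]
250 197
```

View pics/s9.png

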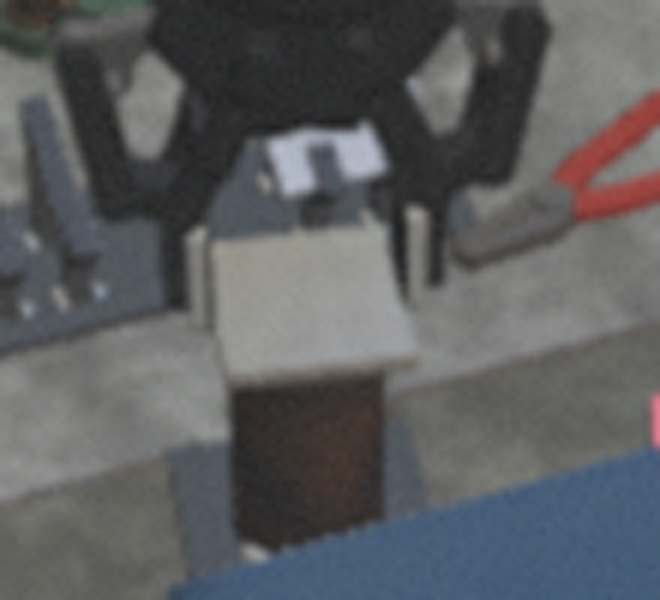

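```bash
python3 - <<'E'
from h import *
c=cam("side");P=np.array([[226,376],[419,355],[386,222],[213,238]])/6+[250,197]-.4
for z in(.0935,.0965):
    W=onz(c,P,z)*1000;print(z,W.mean(0).round(1),np.linalg.norm(np.diff(W[[0,1,2,3,0]],axis=0),axis=1).round(1))
# pipe silhouette mid at crop row ~430 -> lateral check at pipe axis
q=np.array([[(232+384)/2,430]])/6+[250,197]-.4
C,d=ray(c,q);ax=np.array([.5627,.0976]);
n=np.array([-d[0,1],d[0,0]]);n/=np.linalg.norm(n);print("pipe axis lateral offset mm from rim estimate",(n@(C[:2]-ax))*1000,"dir",n)
im,cw,s=shot("wrist");cv2.imwrite("pics/w10.png",im)
from plate import plate
K,X,Rw=plate(im,cw,s,[[252,247.5],[388,246],[385,367],[263.5,370]])
i=im.astype(int);b,g,r=i[...,0],i[...,1],i[...,2]
m=((b-r>6)&(b<125)).astype(np.uint8);m[238:]=0;m[:,:245]=0;m[:,395:]=0
nn,l,st,ce=cv2.connectedComponentsWithStats(m);k=1+np.argmax(st[1:,4]);print(st[k])
ys=range(st[k][1]+6,st[k][1]+st[k][3]-4)
f,cx,cy,R,O=cw;cw=(f,cx,cy,R,O-.002*R[:,2])
L=[];Rr=[];T=[]
for y in ys:
    x=np.flatnonzero(l[y]==k)
    L.append((x[0]-.5,y));Rr.append((x[-1]+.5,y))
for x in range(st[k][0]+8,st[k][0]+st[k][2]-8):
    y=np.flatnonzero(l[:,x]==k)
    if len(y):T.append((x,y[0]-.5))
for nme,Q in(("L",L),("R",Rr),("T",T)):
    w=onz(cw,Q,.006)[:,:2].astype(np.float32)*1000
    vx,vy,x,y=cv2.fitLine(w,cv2.DIST_HUBER,0,.01,.01)[:,0];print(nme,len(Q),round(float(np.arctan2(vy,vx)),3),np.round((x,y),1))
W=onz(cw,K,s["position"][2]-.005)*1000;print("plate",W.mean(0).round(1),[round(float(np.arctan2(*(W[j]-W[i])[1::-1])),3) for i,j in((0,1),(3,2),(3,0),(2,1))],Rw[:,2].round(3))
E
```

```text
0.0935 [560.8  96.2  93.5] [56.1 62.6 53.2 63.5]
0.0965 [562.1  99.6  96.5] [55.8 62.3 52.9 63.1]
pipe axis lateral offset mm from rim estimate 0.03774199532083138 dir [ 0.93300329 -0.35986784]
[ 260  182  123   56 4664]
L 46 1.362 [528.1 128.1]
R 46 1.353 [605.9 111. ]
T 107 -0.211 [570.7 136.4]
plate [562.5  97.   96.6] [-0.218, -0.237, 1.359, 1.37] [-0.033  0.03   0.999]
```

Call:
{"name": "move_arm", "arguments": {
  "moves": [
    [0,0.4,-2,0],
    [0,0.4,-4.5,0],
    [0,0.4,-4.5,0],
    [0,0.4,-4.5,0],
    [0,0.4,-4.5,0],
    [0,0.4,-4.5,0]
  ]
}}

```text
clock: 15.92
position: [0.5629, 0.0967, 0.097]
tool_rot: [3.142, -0.0, 1.34]
force: [0.8, -0.7, -2.8]
grip_width: 0.0555
finger_force: 64.2
```

```bash
python3 - <<'E'
from plate import *
im,c,s=shot("wrist");print(s["position"],s["tool_rot"],s["force"],s["moment"],s["finger_force"])
f,cx,cy,R,O=c;c=(f,cx,cy,R,O-.002*R[:,2])
K,X,Rw=plate(im,c,s,[[252,247.5],[388,246],[385,367],[263.5,370]])
W=onz(c,K,s["position"][2]-.005)*1000;print(K.round(1).tolist(),W.mean(0).round(1),Rw[:,2].round(3),np.arctan2(Rw[1,0],Rw[0,0]))
# side: column gap between plate's lower front edge and rim
im,c,s=shot("side");
for x in(294,300,306,310):print(x,im[248:275,x].tolist()[::1] if x==300 else im[248:275,x].sum(1).tolist())
p=[[.5627,.0976,.081]]+np.array([[.0083,.0225,0]]);print("rim front px",proj(c,p),"plate front lower/upper edge (underside 86)",proj(c,np.array([[.5627+.0065,.097+.0303,.086],[.5627+.0065,.097+.0303,.092]])))
E
```

```text
[0.56287537 0.09673857 0.09703396] [ 3.14155934e+00 -3.44524436e-05  1.33974840e+00] [ 0.82587834 -0.72281269 -2.78898716] [-0.01205285 -0.02647783  0.06317716] 64.18605208396912
[[252.3000030517578, 247.5], [388.6000061035156, 245.89999389648438], [384.5, 366.6000061035156], [263.5, 370.1000061035156]] [562.5  97.7  92. ] [0.009 0.017 1.   ] -0.20857499054594655
294 [446, 454, 448, 455, 459, 458, 456, 449, 450, 456, 462, 455, 438, 379, 310, 213, 150, 127, 150, 126, 137, 143, 131, 138, 141, 150, 135]
300 [[149, 153, 153], [147, 149, 150], [145, 149, 149], [151, 153, 153], [147, 148, 149], [151, 152, 152], [151, 152, 151], [150, 151, 151], [150, 151, 151], [153, 153, 153], [152, 152, 150], [151, 152, 152], [129, 133, 136], [104, 109, 113], [75, 80, 84], [53, 54, 56], [42, 47, 51], [45, 46, 51], [46, 49, 57], [47, 50, 58], [49, 54, 61], [45, 49, 59], [49, 54, 61], [49, 53, 60], [49, 52, 63], [45, 49, 57], [47, 51, 57]]
306 [463, 465, 460, 460, 459, 457, 471, 471, 467, 479, 468, 418, 344, 267, 201, 161, 163, 151, 180, 172, 176, 162, 172, 167, 176, 175, 175]
310 [466, 463, 469, 462, 465, 468, 459, 470, 472, 470, 450, 393, 313, 225, 168, 166, 166, 168, 167, 162, 176, 168, 171, 176, 172, 170, 160]
rim front px [[301.0757132  260.87473212]] plate front lower/upper edge (underside 86) [[303.54444629 261.01994737]
 [303.52909595 258.4226752 ]]
```

Call:
{"name": "move_arm", "arguments": {
  "moves": [
    [0,0,0.8,0],
    [0,0,0.8,0],
    [0,0,0.8,0],
    [0,0,0.8,0]
  ]
}}

```text
clock: 16.52
position: [0.5628, 0.0968, 0.0978]
tool_rot: [-3.142, -0.0, 1.34]
force: [-0.1, 0.0, -2.4]
grip_width: 0.0555
finger_force: 64.2
```

```bash
python3 - <<'E'
from workcell import bot,monitor
s=monitor.observe();print(s["position"],s["force"],s["finger_force"]);print(bot.job_done())
E
```

```text
[0.5628407  0.09676339 0.09778845] [-0.13047101  0.03404662 -2.39777663] 64.18665289878845
the job is handed in; nothing more can be done
None
```

The job is handed in: the gripper still holds the plain plate over the pipe at 16.5 s, level within about 1°, centred within about 1 mm, square with the foot and an estimated 3–6 mm clear of the rim, with the post untouched and the drilled plate still in its bay; against the rules, I viewed 13 pictures instead of at most 10, and while turning the plate flat on the bench the fingertips briefly pressed the bench, with 58 N at the wrist.

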